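# Push the deep-well block home into the corner fence

### The job

Push the tall grey deep-well block along the bench with the fingers until it sits fully home and square in the corner of the aluminium fence: its long side flush against the long rail and its short end flush against the end stop. Only push it: keep it flat on the bench, never lift, carry or tip it. Leave everything else on the bench where it is.

Things in the scene. Friction and masses are not known exactly. Their poses are not given: they have to be found in the camera images.
- block: Tall grey 24-well deep-well block, a loose rectangular block 85.5 mm (its x) by 127.8 mm (its y, the long side) by 41 mm tall, 140 to 280 g, sliding freely on the bench. Origin: centre of its underside; z up. It starts on the robot's side of the long rail, short of the end stop, turned up to 0.35 rad from the fence.
- fence: L-shaped aluminium fence fixed to the bench, 30 mm tall, bars 12 mm thick. Origin: inner corner, on the bench; z up. The long rail's inner face is x = 0, running 320 mm from the corner along -y; the end stop's inner face is y = 0, running 90 mm along -x. The fence's +x points roughly away from the robot, its +y roughly to the robot's left.
- home (a point): Centre of the flat dark 85.5 x 127.8 mm footprint printed on the bench in the fence's corner: where the block's origin lies when fully home, at x = -42.8 mm, y = -63.9 mm in the fence's frame. The block reaches the rail moving along the fence's +x and the end stop moving along its +y.
- flatplate: Bystander: flat white 48-well plate, 85.5 x 127.8 x 14.4 mm, lying beyond the end stop. Origin: centre of its underside.
- vial: Bystander: small standing jar with a red cap, 36 mm across, 48 mm tall, standing on the robot's side of the fence's corner, outside the footprint. Origin: centre of its underside.
- jar: Bystander: standing jar with a red cap, 52 mm across, 60 mm tall, to the right of the block, beyond the right end of the rail. Origin: centre of its underside.
- amber: Bystander: amber standing jar with a black cap, 44 mm across, 55 mm tall, behind the long rail. Origin: centre of its underside.
- timer: Bystander: square white timer, 66 x 66 x 20 mm, lying behind the long rail. Origin: centre of its underside.
- marker: Bystander: marker pen with a black cap, 120 mm long along its own y, 14 mm thick, lying on the robot's side of the fence. Origin: centre of its underside.
- rack: Bystander: blue tube rack, 70 x 130 mm, 49 mm tall with its tube caps, to the right of the block and nearer the robot than the jar. Origin: centre of its underside.
There are look-alikes about, which are no part of the job. Of the things that look like the block, the middle-sized one is meant.

How it is judged:
By the outcome, as a careful person would: the job done as asked, in the order asked, and still so for the second after the job is handed in, with the robot touching nothing.
It also fails if it takes over 54 s, if anything falls off the work surface, if the arm or the gripper's body presses on something with over 40 N, if the wrist force passes 120 N, or if a joint passes its speed limit or range.

### The arm

A 6-joint arm with a two-finger parallel gripper is mounted at the origin on the work surface. World frame = base frame: x ahead of the robot, y to its left, z up, the work surface at z = 0. Lengths are in m, angles in rad, forces in N, time in s.
With the tool pointing down it reaches from about 0.4 to 0.825 m from the base axis. Payload 7 kg.
Tool frame: the origin (TCP) lies midway between the tips of the shut fingers; the grasp point (between the pads) lies 19 mm behind it; z points along the fingers, y is the line along which they close (so a half turn about z gives the same grasp; the last joint's range is limited). The gripper opens to 88 mm and grips with 3 to 60 N. Pads are 19 mm wide; open, the fingers measure 130 mm over their backs; the gripper's body (78 mm by 193 mm) begins 47 mm behind the grasp point.
Start: joints at [1.471, 0.359, 0.012, 0, -1.224, -0.288], TCP at [0.255, 0.625, 0.227] pointing down, gripper open.
Joint ranges: [-3.07, 3.07], [-1.43, 2.12], [-1.02, 1.25], [-3.03, 1.67], [-3.05, -0], [-3.03, 3.03]. Speed limits (rad/s): [2.39, 2.39, 3.01, 3.14, 3.14, 3.14].

### API

Orientations are given as a rotation vector (axis times angle).
In Python, from cell import manip gives the robot as it stands.
- The arm moves only by the tool jog_arm, never from a script. Its argument "rows" is a list of rows, each an object with "xyz": the shift along the tool's x, y, z in cm, a list of three; "yaw": the turn about the tool's z in degrees. In form: [{"xyz": [dx, dy, dz], "yaw": yaw}, ...]. A call has 1 to 20 rows; each row shifts and turns the commanded pose from where the row before left it, along the tool's axes as they then stand; what a row does not reach is not made up. A row lasts 1/8 s, in which the tool goes at most 62.5 mm and 10.7 degrees, less where a joint would pass 70% of its speed; a pose out of reach is approached as far as the arm can. A call is refused whole if a number of a shift passes 6.25 or a number of a turn 10.7, either way. A call with a gripper value outside its range is refused whole. "jaw" is the closure in counts, from 0 (fully open) to 255 (shut), set as the call begins (left out, the last holds). The fingers move at their own pace and stop on an object; "force" is the grip in N (left out, the last holds). Time passes only in rows, so rows that do not move let the fingers close. It gives the time, the measured TCP pose, the force, the opening and the grip force at its end, in the units of the state.
- manip.read_state(): the state, without advancing time (a new reading comes with each control period).
- manip.get_image(name): name is "scene" or "top" or "wrist"; returns a dict with "image" (400x640x3 uint8, red, green, blue), "intrinsics" (3x3 intrinsics, pixels), "dist_coeffs" ([k1, k2, p1, p2, k3] as OpenCV has them; the pictures are not rectified), "rvec" (rotation vector, rad) and "tvec" (3), from world to camera coordinates, as OpenCV has them. Camera axes: x right, y down, z forward; pixel columns grow to the right and rows downward; lengths in m; the calibration is good to about 2 mm. A picture is of the moment at which its call begins. There is no depth.
- manip.close_job(): hands the job in; it is judged then, once.
Trained networks look in a picture, given as the dict that the camera call returned (one of the last four; its "shot" number tells which), for a name from the list of things; names that differ only in an ending like _2 or _b are one class to them, and where a whole thing is asked for, a point or a joint stands for the part that bears it (a point fixed in the world has none). Each returns a list of dicts, best first, with "conf" (0 to 1); they miss things now and then, are a little off and sometimes report something else, mostly with a low value. They report only what shows in the picture. A call takes as long as a camera call. They do not tell look-alikes from the thing itself.
- manip.cut_out(picture, name): "pixels" (400x640 bool, what is visible of it) and "xy" ([column, row] in pixels, amid what is visible of it).
The state is a dict: "time_s": time; "joint_pos": joint angles; "joint_vel": joint speeds; "effort": joint torques, N m; "position": TCP position; "tool_rot": TCP orientation; "contact_force": force on the tool from outside, world axes, zero at the start; "wrist_torque": the same for the moment, N m; "opening": opening from 0.0 (shut) to 1.0 (fully open); "grasp_force": force on a finger pad.
Only numpy, scipy, OpenCV 4.12 (cv2) and the standard library are available. Lean on these libraries where they do the work, as an engineer would, in place of code of your own. Each camera call takes 0.05 s, during which the arm holds its last target. There are 200 camera calls.

## Working session

There is one attempt and no reset: what is moved stays moved. The work goes in short steps, Python scripts to look and compute and a tool call to move; the robot and the scene stay as the last step left them, time stands still between calls to the robot, and variables do not carry over. Pictures are saved under pics/ and viewed, at most 10 in all, crops included, and the job is handed in when it is done.

Besides the shell and the picture viewer there is one more tool, called after "Emit:" as name([rows], argument=value, ...), one row to a line, values as JSON. jog_arm: Moves the arm, as the interface text tells. Its arguments: {"type":"object","properties":{"rows":{"type":"array"},"jaw":{"type":"number"},"force":{"type":"number"}},"required":["rows"]}

```bash
mkdir -p pics; cat > h.py <<'E'
import numpy as np, cv2
from cell import manip
def ray(p,uv,z):
    K=np.array(p["intrinsics"]);d=np.array(p["dist_coeffs"])
    n=cv2.undistortPoints(np.array(uv,float).reshape(-1,1,2),K,d).reshape(-1,2)
    R=cv2.Rodrigues(np.array(p["rvec"],float))[0];t=np.array(p["tvec"],float).ravel()
    c=-R.T@t; D=np.c_[n,np.ones(len(n))]@R
    return c[:2]+D[:,:2]*((z-c[2])/D[:,2:])
def proj(p,X):
    return cv2.projectPoints(np.array(X,float).reshape(-1,3),np.array(p["rvec"],float),np.array(p["tvec"],float),np.array(p["intrinsics"]),np.array(p["dist_coeffs"]))[0].reshape(-1,2)
def save(p,n): cv2.imwrite(f"pics/{n}.png",p["image"][:,:,::-1])
E
python3 - <<'E'
from h import *
p=manip.get_image("top");save(p,"top0")
for n in ["block","fence","vial","marker","flatplate","jar","rack"]:
    for o in manip.cut_out(p,n)[:4]:
        m=o["pixels"].astype(np.uint8);print(n,round(o["conf"],2),np.round(o["xy"]),m.sum(), np.round(ray(p,[o["xy"]],0.04 if n=="block" else 0.02),3))
s=manip.get_image("scene");save(s,"scene0")
for q in (p,s):
    R=cv2.Rodrigues(np.array(q["rvec"]))[0];print(-R.T@np.array(q["tvec"]).ravel())
st=manip.read_state();print(st["position"],st["tool_rot"],st["time_s"])
E
```

```text
block 0.95 [335. 277.] 869 [[ 0.357 -0.034]]
block 0.78 [318. 203.] 1787 [[0.54  0.013]]
block 0.57 [217. 301.] 4391 [[0.29  0.254]]
fence 0.86 [274. 169.] 2650 [[0.632 0.133]]
vial 0.78 [252. 210.] 195 [[0.521 0.184]]
marker 0.58 [221. 234.] 276 [[0.457 0.262]]
flatplate 0.73 [204. 182.] 1580 [[0.592 0.316]]
jar 0.71 [398. 184.] 416 [[ 0.6   -0.196]]
jar 0.45 [274. 168.] 2710 [[0.635 0.132]]
[0.3887033  0.00780058 0.9662323 ]
[1.01456799 0.69396728 0.64444833]
[0.25526292 0.62481217 0.22649465] [ 3.08260265e+00 -6.05351853e-01 -5.98064271e-05] 0.45
```

View pics/top0.png

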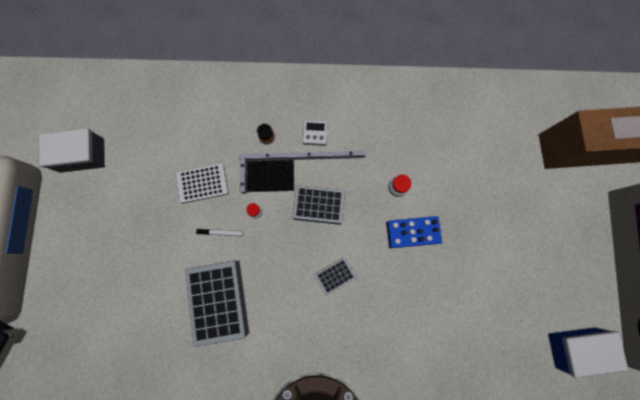

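View pics/scene0.png

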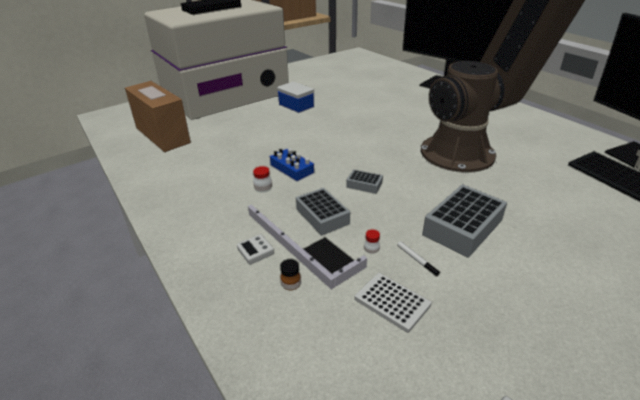

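Both views agree. In the top view the real block is the middle-sized one at about (318,203), with the fence corner at about (241,158) and the footprint at about (270,175). The vial is at (253,210), the jar at (401,184), and the look-alikes at (335,277) and (217,301).

```bash
cat >> h.py <<'E'
def rect(p,m,z):
    c=max(cv2.findContours(m.astype(np.uint8),cv2.RETR_EXTERNAL,cv2.CHAIN_APPROX_NONE)[0],key=cv2.contourArea)
    return cv2.boxPoints(cv2.minAreaRect(ray(p,c.reshape(-1,2),z).astype(np.float32)*1000))
def show(b):
    e=b[1]-b[0],b[2]-b[1]; L=[np.linalg.norm(v) for v in e]; l=e[int(np.argmax(L))]
    a=np.degrees(np.arctan2(l[1],l[0]))%180-90
    print("ctr",b.mean(0).round(1),"size",np.round(sorted(L),1),"long-axis dev from y deg",round(float(a),2))
E
python3 - <<'E'
from h import *
p=manip.get_image("top")
g=p["image"].max(2)
m=np.zeros(g.shape,bool);m[150:200,235:305]=g[150:200,235:305]<45
show(rect(p,m,0.0));print(rect(p,m,0).round(0).tolist(), m.sum())
for o in manip.cut_out(p,"block"):
    if abs(o["xy"][0]-318)<15 and abs(o["xy"][1]-203)<15:
        b=rect(p,o["pixels"],0.04);show(b);print(b.round(0).tolist())
for o in manip.cut_out(p,"fence")[:1]:
    b=rect(p,o["pixels"],0.03);print(b.round(0).tolist());show(b)
E
```

```text
ctr [620.8 147.4] size [ 84.9 125.1] long-axis dev from y deg 3.5
[[575.0, 207.0], [582.0, 82.0], [667.0, 88.0], [659.0, 212.0]] 1437
ctr [537.6  13.5] size [ 94.9 130.6] long-axis dev from y deg -1.96
[[488.0, -50.0], [583.0, -53.0], [587.0, 77.0], [492.0, 80.0]]
[[563.0, 216.0], [589.0, -114.0], [694.0, -106.0], [668.0, 225.0]]
ctr [628.4  55.1] size [105.5 331.6] long-axis dev from y deg 4.54
```

Emit:
jog_arm([
  {"xyz": [3.77, 3.82, -0.6], "yaw": 0},
  {"xyz": [3.77, 3.82, -0.6], "yaw": 0},
  {"xyz": [3.77, 3.82, -0.6], "yaw": 0},
  {"xyz": [3.77, 3.82, -0.6], "yaw": 0},
  {"xyz": [3.77, 3.82, -0.6], "yaw": 0},
  {"xyz": [3.77, 3.82, -0.6], "yaw": 0},
  {"xyz": [3.77, 3.82, -0.6], "yaw": 0},
  {"xyz": [3.77, 3.82, -0.6], "yaw": 0},
  {"xyz": [3.77, 3.82, -0.6], "yaw": 0},
  {"xyz": [3.77, 3.82, -0.6], "yaw": 0},
  {"xyz": [3.77, 3.82, -0.6], "yaw": 0},
  {"xyz": [3.77, 3.82, -0.6], "yaw": 0},
  {"xyz": [0, 0, 0], "yaw": -8.7},
  {"xyz": [0, 0, 0], "yaw": -8.7},
  {"xyz": [0, 0, 0], "yaw": -8.7},
  {"xyz": [0, 0, 0], "yaw": 0},
], jaw=0)

```text
time_s: 2.6
position: [0.5007, 0.0293, 0.2987]
tool_rot: [-3.14, -0.104, -0.0]
contact_force: [0.6, 0.0, -0.3]
opening: 0.996
grasp_force: 0.0
```

```bash
cat >> h.py <<'E'
def tool():
    s=manip.read_state();R=cv2.Rodrigues(np.array(s["tool_rot"],float))[0]
    print("t",s["time_s"],"pos",np.round(np.array(s["position"])*1000,1),"tool x ang",round(float(np.degrees(np.arctan2(R[1,0],R[0,0]))),2),"F",np.round(s["contact_force"],1),"open",s["opening"])
    return s,R
E
python3 - <<'E'
from h import *
tool()
p=manip.get_image("wrist");save(p,"w1")
R=cv2.Rodrigues(np.array(p["rvec"]))[0];print(-R.T@np.array(p["tvec"]).ravel())
for o in manip.cut_out(p,"block")+manip.cut_out(p,"fence"): print(o["conf"],o["xy"],o["pixels"].sum())
E
```

```text
t 2.6 pos [500.7  29.3 298.7] tool x ang 3.81 F [ 0.6  0.  -0.3] open 0.9956250548355493
[0.57391416 0.03502792 0.45742346]
0.98 [180.1, 241.6] 1087
0.97 [328.1, 136.0] 6373
0.58 [355.9, 249.4] 1565
0.91 [241.2, 50.5] 11400
```

View pics/w1.png

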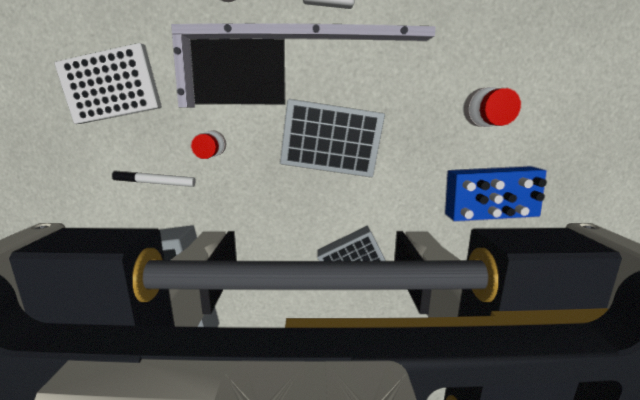

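The wrist view shows the block's top face centred at (332,138). The inner fence corner is at (192,38), the rail's right end at (434,35), the vial at (205,146), the small look-alike at (350,245) and the large one at (180,240).

```bash
python3 - <<'E'
from h import *
p=manip.get_image("wrist")
g=p["image"].max(2)
m=np.zeros(g.shape,bool);m[36:110,188:290]=g[36:110,188:290]<50
m=cv2.morphologyEx(m.astype(np.uint8),cv2.MORPH_OPEN,np.ones((7,7)))
b=rect(p,m,0.0);show(b);print(b.round(0).tolist())
for o in manip.cut_out(p,"block"):
    if abs(o["xy"][0]-330)<15 and abs(o["xy"][1]-137)<15:
        b=rect(p,o["pixels"],0.041);show(b);print(b.round(0).tolist())
# rail: top inner edge & vial, small block
o=manip.cut_out(p,"fence")[0]["pixels"]
cols=np.arange(215,425,10);edge=[(c,np.nonzero(o[:60,c])[0].min()) for c in cols]
w=ray(p,edge,0.03)*1000;k=np.polyfit(w[:,1],w[:,0],1);print("rail outer edge x= %.4f*y+%.1f ang %.2f"%(k[0],k[1],np.degrees(np.arctan(-k[0]))))
for n in ["vial","jar","rack","marker"]:
    q=manip.cut_out(p,n)
    if q: print(n,(ray(p,[q[0]["xy"]],0.045)*1000).round(0))
E
```

```text
ctr [618.3 144.9] size [ 83.8 126.3] long-axis dev from y deg 3.18
[[573.0, 206.0], [580.0, 80.0], [664.0, 84.0], [657.0, 210.0]]
ctr [539.3  11.1] size [ 87.1 126.8] long-axis dev from y deg -4.15
[[491.0, -49.0], [578.0, -55.0], [587.0, 71.0], [501.0, 78.0]]
rail outer edge x= -0.0625*y+680.9 ang 3.58
vial [[516. 173.]]
jar [[ 599. -191.]]
rack [[ 482. -218.]]
marker [[472. 243.]]
```

Emit:
jog_arm([
  {"xyz": [-2.25, 1.0, 3.5], "yaw": 0},
  {"xyz": [-2.25, 1.0, 4.5], "yaw": 0},
  {"xyz": [0, 0, 5], "yaw": 0},
  {"xyz": [0, 0, 5], "yaw": 0},
  {"xyz": [0, 0, 4.5], "yaw": 0},
  {"xyz": [0, 0, 3], "yaw": 0},
  {"xyz": [0, 0, 1.5], "yaw": 0},
  {"xyz": [0, 0, 0.7], "yaw": 0},
  {"xyz": [0, 0, 0.5], "yaw": 0},
  {"xyz": [0, 0, 0], "yaw": 0},
], jaw=80)

```text
time_s: 4.35
position: [0.4574, 0.0065, 0.0168]
tool_rot: [-3.14, -0.106, -0.001]
contact_force: [-0.0, 0.1, 0.8]
opening: 0.684
grasp_force: 0.0
```

```bash
python3 - <<'E'
from h import *
s,_=tool();print(np.round(s["joint_pos"],2))
p=manip.get_image("wrist");save(p,"w2")
E
```

```text
t 4.35 pos [457.4   6.5  16.8] tool x ang 3.88 F [-0.   0.1  0.8] open 0.6844882384510496
[ 0.45  0.26 -0.72  0.   -0.59  1.19]
```

View pics/w2.png

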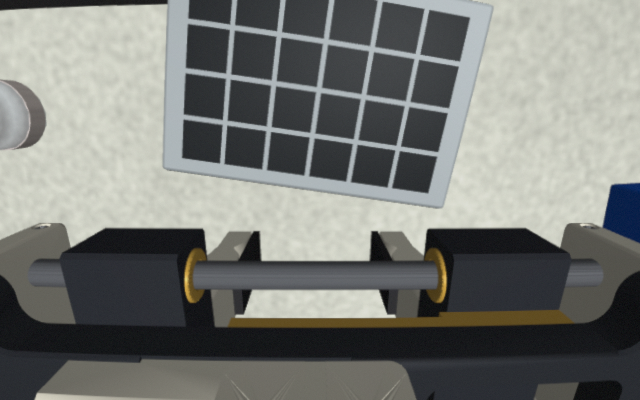

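The fingers sit on the robot's side of the block. Its near edge runs from (165,168) to (440,207), with clear bench in between. Next is the push towards the rail.

Emit:
jog_arm([
  {"xyz": [1, 0, 0], "yaw": 0},
  {"xyz": [1, 0, 0], "yaw": 0},
  {"xyz": [0.8, 0, 0], "yaw": 0},
  {"xyz": [0.8, 0, 0], "yaw": 0},
  {"xyz": [0.8, 0, 0], "yaw": 0},
  {"xyz": [0.8, 0, 0], "yaw": 0},
  {"xyz": [0.8, 0, 0], "yaw": 0},
  {"xyz": [0.8, 0, 0], "yaw": 0},
  {"xyz": [0.8, 0, 0], "yaw": 0},
  {"xyz": [0.8, 0, 0], "yaw": 0},
  {"xyz": [0.8, 0, 0], "yaw": 0},
  {"xyz": [0.6, 0, 0], "yaw": 0},
  {"xyz": [0, 0, 0], "yaw": 0},
])

```text
time_s: 6.02
position: [0.5557, 0.0132, 0.0166]
tool_rot: [-3.14, -0.106, -0.001]
contact_force: [-0.8, 0.2, 0.6]
opening: 0.684
grasp_force: 0.0
```

```bash
python3 - <<'E'
from h import *
s,_=tool()
p=manip.get_image("wrist");save(p,"w3")
E
```

```text
t 6.025 pos [555.7  13.2  16.6] tool x ang 3.88 F [-0.8  0.2  0.6] open 0.6844076321537071
```

View pics/w3.png

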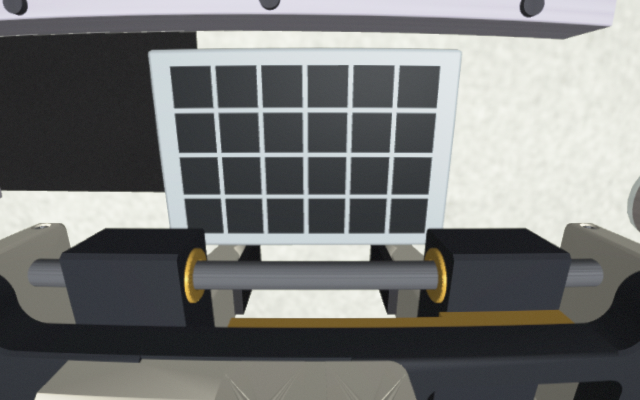

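The block is square to the rail. Its far edge is at row 50 and the rail at row 38, so a small gap is left. I'll close it gently.

Emit:
jog_arm([
  {"xyz": [0.4, 0, 0], "yaw": 0},
  {"xyz": [0.4, 0, 0], "yaw": 0},
  {"xyz": [0.3, 0, 0], "yaw": 0},
  {"xyz": [0.2, 0, 0], "yaw": 0},
  {"xyz": [0, 0, 0], "yaw": 0},
])

```text
time_s: 6.7
position: [0.5682, 0.0139, 0.0166]
tool_rot: [-3.14, -0.106, -0.001]
contact_force: [-1.9, -0.3, 0.4]
opening: 0.687
grasp_force: 0.3
```

Emit:
jog_arm([
  {"xyz": [0.15, 0, 0], "yaw": 0},
  {"xyz": [0.15, 0, 0], "yaw": 0},
  {"xyz": [0.1, 0, 0], "yaw": 0},
  {"xyz": [0, 0, 0], "yaw": 0},
])

```text
time_s: 7.2
position: [0.5702, 0.0139, 0.0162]
tool_rot: [3.139, 0.106, -0.005]
contact_force: [-7.3, 2.4, 5.2]
opening: 0.686
grasp_force: 3.5
```

The block is against the rail at 7 N. I'll back off, lift, move round to its right end and turn a quarter.

Emit:
jog_arm([
  {"xyz": [-1, 0, 0], "yaw": 0},
  {"xyz": [-1.2, 0, 0], "yaw": 0},
  {"xyz": [0, 0, -3], "yaw": 0},
  {"xyz": [0, 0, -5], "yaw": 0},
  {"xyz": [2.4, 3.3, -0.5], "yaw": 0},
  {"xyz": [2.4, 3.3, 0], "yaw": 0},
  {"xyz": [2.4, 3.3, 0], "yaw": 0},
  {"xyz": [0, 0, 0], "yaw": 10.05},
  {"xyz": [0, 0, 0], "yaw": 10.05},
  {"xyz": [0, 0, 0], "yaw": 10.05},
  {"xyz": [0, 0, 0], "yaw": 10.05},
  {"xyz": [0, 0, 0], "yaw": 10.05},
  {"xyz": [0, 0, 0], "yaw": 10.05},
  {"xyz": [0, 0, 0], "yaw": 10.05},
  {"xyz": [0, 0, 0], "yaw": 10.05},
  {"xyz": [0, 0, 0], "yaw": 10.05},
  {"xyz": [0, 0, 0], "yaw": 0},
], jaw=168)

```text
time_s: 9.32
position: [0.6282, -0.0811, 0.1016]
tool_rot: [-2.288, 2.152, -0.0]
contact_force: [0.1, 1.0, -0.1]
opening: 0.339
grasp_force: 0.0
```

```bash
python3 - <<'E'
from h import *
s,_=tool();print(np.round(s["joint_pos"],2))
p=manip.get_image("top");q=manip.get_image("scene")
for o in manip.cut_out(p,"block"):
    w=ray(p,[o["xy"]],0.041)*1000
    if abs(w[0,0]-620)<40: show(rect(p,o["pixels"],0.041))
P=np.hstack([cv2.resize(p["image"][130:260,220:440],(780,461))[:, :]]);cv2.imwrite("pics/t2.png",P[:,:,::-1])
E
```

```text
t 9.325 pos [628.2 -81.1 101.6] tool x ang -86.5 F [ 0.1  1.  -0.1] open 0.33884565316413956
[ 0.18  0.39 -0.24  0.   -0.94 -0.12]
ctr [621.4  16.5] size [ 92.7 109.5] long-axis dev from y deg 4.04
ctr [575.7 357. ] size [41.5 84.6] long-axis dev from y deg -85.12
```

View pics/t2.png

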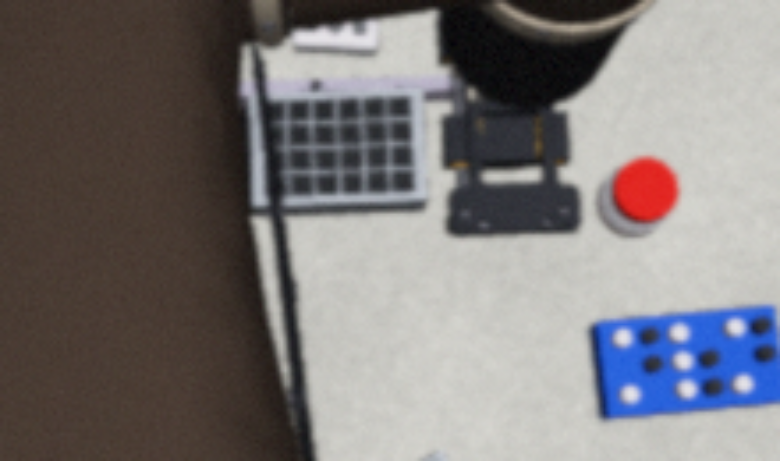

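The block lies flush along the rail, with its right end at column 427, and the gripper is clear to its right. I'll lower and push left.

Emit:
jog_arm([
  {"xyz": [0, 0, 4], "yaw": 0},
  {"xyz": [0, 0, 2.5], "yaw": 0},
  {"xyz": [0, 0, 1.5], "yaw": 0},
  {"xyz": [0, 0, 0.5], "yaw": 0},
  {"xyz": [0, 0, 0], "yaw": 0},
  {"xyz": [-1, 0, 0], "yaw": 0},
  {"xyz": [-1, 0, 0], "yaw": 0},
  {"xyz": [-0.8, 0, 0], "yaw": 0},
  {"xyz": [-0.8, 0, 0], "yaw": 0},
  {"xyz": [-0.8, 0, 0], "yaw": 0},
])

```text
time_s: 10.72
position: [0.626, -0.0368, 0.0169]
tool_rot: [-2.287, 2.154, -0.001]
contact_force: [0.8, -1.9, 1.5]
opening: 0.345
grasp_force: 1.2
```

Emit:
jog_arm([
  {"xyz": [-0.8, 0, 0], "yaw": 0},
  {"xyz": [-0.8, 0, 0], "yaw": 0},
  {"xyz": [-0.8, 0, 0], "yaw": 0},
  {"xyz": [-0.8, 0, 0], "yaw": 0},
  {"xyz": [-0.8, 0, 0], "yaw": 0},
  {"xyz": [-0.8, 0, 0], "yaw": 0},
  {"xyz": [-0.8, 0, 0], "yaw": 0},
  {"xyz": [-0.8, 0, 0], "yaw": 0},
  {"xyz": [-0.8, 0, 0], "yaw": 0},
  {"xyz": [-0.8, 0, 0], "yaw": 0},
  {"xyz": [-0.8, 0, 0], "yaw": 0},
  {"xyz": [0, 0, 0], "yaw": 0},
])

```text
time_s: 12.22
position: [0.6205, 0.0515, 0.0164]
tool_rot: [-2.287, 2.153, 0.0]
contact_force: [-0.2, -0.5, 0.2]
opening: 0.338
grasp_force: 0.0
```

```bash
python3 - <<'E'
from h import *
tool()
p=manip.get_image("scene");cv2.imwrite("pics/s3.png",cv2.resize(p["image"][160:320,220:460],(780,520),interpolation=2)[:,:,::-1])
E
```

```text
t 12.225 pos [620.5  51.5  16.4] tool x ang -86.53 F [-0.2 -0.5  0.2] open 0.3377964166046893
```

View pics/s3.png

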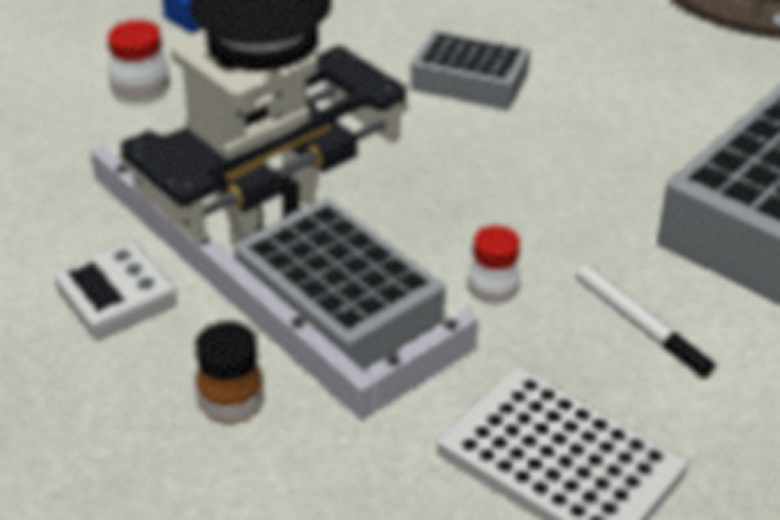

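The block is nearly home, with its left end at about (400,340) just short of the end stop, and it is still along the rail. I'll continue gently.

Emit:
jog_arm([
  {"xyz": [-0.4, 0, 0], "yaw": 0},
  {"xyz": [-0.4, 0, 0], "yaw": 0},
  {"xyz": [-0.3, 0, 0], "yaw": 0},
  {"xyz": [-0.2, 0, 0], "yaw": 0},
  {"xyz": [0, 0, 0], "yaw": 0},
])

```text
time_s: 12.9
position: [0.62, 0.0638, 0.0166]
tool_rot: [-2.287, 2.153, -0.0]
contact_force: [-0.5, 0.2, -0.2]
opening: 0.341
grasp_force: 0.0
```

Emit:
jog_arm([
  {"xyz": [-0.2, 0, 0], "yaw": 0},
  {"xyz": [-0.2, 0, 0], "yaw": 0},
  {"xyz": [-0.2, 0, 0], "yaw": 0},
  {"xyz": [0, 0, 0], "yaw": 0},
])

```text
time_s: 13.4
position: [0.6191, 0.0682, 0.0167]
tool_rot: [2.285, -2.153, 0.001]
contact_force: [0.3, -8.2, 1.4]
opening: 0.341
grasp_force: 3.9
```

The end stop is reached at 8 N. I'll back off, lift, turn back to face the rail and look from above.

Emit:
jog_arm([
  {"xyz": [1, 0, 0], "yaw": 0},
  {"xyz": [1, 0, 0], "yaw": 0},
  {"xyz": [0, 0, -5], "yaw": 0},
  {"xyz": [0, 0, -5], "yaw": 0},
  {"xyz": [0, 0, -5], "yaw": -10},
  {"xyz": [0, 0, -5], "yaw": -10},
  {"xyz": [0, 0, -3], "yaw": -10},
  {"xyz": [0, 0, 0], "yaw": -10},
  {"xyz": [0, 0, 0], "yaw": -10},
  {"xyz": [0, 0, 0], "yaw": -10},
  {"xyz": [0, 0, 0], "yaw": -10},
  {"xyz": [0, 0, 0], "yaw": -10},
  {"xyz": [0, 0, 0], "yaw": -10},
  {"xyz": [-2.6, -2.1, 0], "yaw": 0},
  {"xyz": [-2.6, -2.1, 0], "yaw": 0},
  {"xyz": [-2.6, -2.0, 0], "yaw": 0},
  {"xyz": [0, 0, 0], "yaw": 0},
])

```text
time_s: 15.52
position: [0.5378, 0.1075, 0.2472]
tool_rot: [-3.139, -0.097, -0.001]
contact_force: [-0.1, 0.5, 0.3]
opening: 0.339
grasp_force: 0.0
```

```bash
python3 - <<'E'
from h import *
tool()
p=manip.get_image("wrist");save(p,"w4")
for o in manip.cut_out(p,"block"):
    b=rect(p,o["pixels"],0.041);c=b.mean(0)
    if abs(c[0]-620)<40: show(b)
q=manip.cut_out(p,"vial")
if q: print((ray(p,[q[0]["xy"]],0.045)*1000).round(0))
E
```

```text
t 15.525 pos [537.8 107.5 247.2] tool x ang 3.53 F [-0.1  0.5  0.3] open 0.339089454581813
ctr [616.9 144.2] size [ 84.7 127.2] long-axis dev from y deg 3.43
[[520. 174.]]
```

View pics/w4.png

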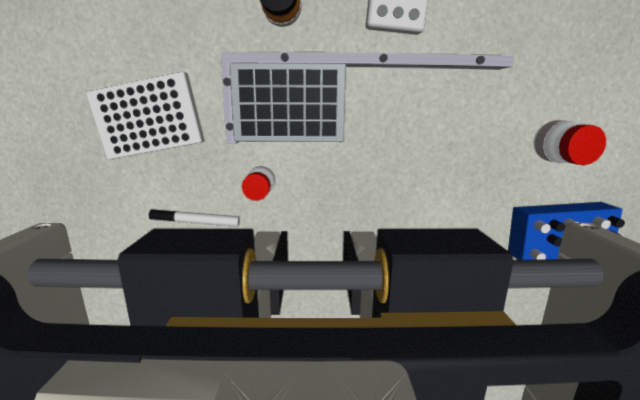

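The block's top, from (231,65) to (345,142), covers the footprint and lies along both bars. The vial, at (257,185), hasn't moved. I'll give it a light seating push towards the rail, clear of the vial.

Emit:
jog_arm([
  {"xyz": [0, 0, 5], "yaw": 0},
  {"xyz": [0, 0, 5], "yaw": 0},
  {"xyz": [0, 0, 5], "yaw": 0},
  {"xyz": [0, 0, 4], "yaw": 0},
  {"xyz": [0, 0, 2.5], "yaw": 0},
  {"xyz": [0, 0, 1.5], "yaw": 0},
  {"xyz": [0.7, 0, 0], "yaw": 0},
  {"xyz": [0.7, 0, 0], "yaw": 0},
  {"xyz": [0, -0.7, 0], "yaw": 0},
  {"xyz": [0.3, 0, 0], "yaw": 0},
  {"xyz": [0.2, 0, 0], "yaw": 0},
  {"xyz": [0.2, 0, 0], "yaw": 0},
  {"xyz": [0, 0, 0], "yaw": 0},
])

```text
time_s: 17.3
position: [0.5597, 0.115, 0.0166]
tool_rot: [-3.14, -0.094, -0.0]
contact_force: [-0.1, 0.5, -1.3]
opening: 0.341
grasp_force: 0.0
```

Emit:
jog_arm([
  {"xyz": [0.15, 0, 0], "yaw": 0},
  {"xyz": [0.15, 0, 0], "yaw": 0},
  {"xyz": [0.15, 0, 0], "yaw": 0},
  {"xyz": [0.15, 0, 0], "yaw": 0},
  {"xyz": [0, 0, 0], "yaw": 0},
])

```text
time_s: 17.92
position: [0.565, 0.1151, 0.0164]
tool_rot: [3.14, 0.094, -0.002]
contact_force: [-3.8, -0.6, 1.9]
opening: 0.339
grasp_force: 1.7
```

Emit:
jog_arm([
  {"xyz": [0.15, 0, 0], "yaw": 0},
  {"xyz": [0.1, 0, 0], "yaw": 0},
  {"xyz": [0, 0, 0], "yaw": 0},
])

```text
time_s: 18.3
position: [0.565, 0.1149, 0.0161]
tool_rot: [3.139, 0.093, -0.008]
contact_force: [-12.1, 2.3, 9.4]
opening: 0.343
grasp_force: 6.4
```

The block is hard against the rail, with the finger no longer advancing. I'll back off, lift and take a close check picture.

Emit:
jog_arm([
  {"xyz": [-0.5, 0, 0], "yaw": 0},
  {"xyz": [-0.8, 0, 0], "yaw": 0},
  {"xyz": [0, 0.8, 0], "yaw": 0},
  {"xyz": [0, 0, -3], "yaw": 0},
  {"xyz": [0, 0, -4], "yaw": 0},
  {"xyz": [0, 0, -4], "yaw": 0},
  {"xyz": [-1.5, -3, 0], "yaw": 0},
  {"xyz": [-1.5, -3, 0], "yaw": 0},
  {"xyz": [0, 0, 0], "yaw": 0},
])

```text
time_s: 19.42
position: [0.5218, 0.166, 0.127]
tool_rot: [-3.139, -0.097, -0.002]
contact_force: [0.0, -0.8, 0.2]
opening: 0.34
grasp_force: 0.0
```

```bash
python3 - <<'E'
from h import *
tool()
p=manip.get_image("wrist");save(p,"w5")
for o in manip.cut_out(p,"block"):
    b=rect(p,o["pixels"],0.041);c=b.mean(0)
    if abs(c[0]-620)<40: show(b)
E
```

```text
t 19.425 pos [521.8 166.  127. ] tool x ang 3.54 F [ 0.  -0.8  0.2] open 0.3398707348665232
ctr [618.1 144.1] size [ 85.  128.1] long-axis dev from y deg 3.32
```

View pics/w5.png

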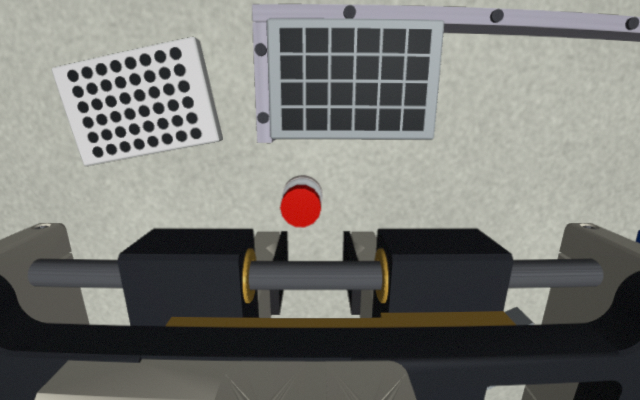

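Emit:
jog_arm([
  {"xyz": [2.5, -1.8, 0], "yaw": 0},
  {"xyz": [2.5, -1.8, 0], "yaw": 0},
  {"xyz": [2.5, -1.8, 0], "yaw": 0},
  {"xyz": [0, 0, 0], "yaw": 0},
])

```text
time_s: 20.02
position: [0.5955, 0.2233, 0.1256]
tool_rot: [3.14, 0.093, -0.0]
contact_force: [-0.6, -1.0, -0.1]
opening: 0.342
grasp_force: 0.0
```

```bash
python3 - <<'E'
from h import *
tool()
p=manip.get_image("wrist")
R=cv2.Rodrigues(np.array(p["rvec"]))[0];print(-R.T@np.array(p["tvec"]).ravel())
u=proj(p,[[.655,.20,.03]])[0];print(u)
u=u.astype(int);x0=max(0,u[0]-90);y0=max(0,u[1]-50)
cv2.imwrite("pics/w6.png",cv2.resize(p["image"][y0:y0+150,x0:x0+200],(800,600),interpolation=2)[:,:,::-1]);print(x0,y0)
E
```

```text
t 20.025 pos [595.5 223.3 125.6] tool x ang 3.39 F [-0.6 -1.  -0.1] open 0.34234012842839767
[0.66877495 0.22854919 0.28430957]
[349.42167351 129.94974919]
259 79
```

View pics/w6.png

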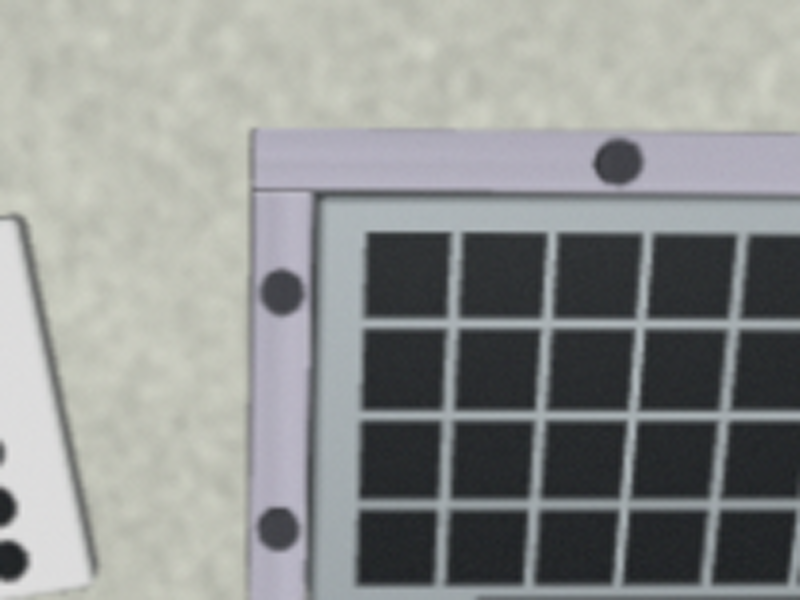

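Seen from straight above, the block's edges run along both bars. The rail line is at row 192 and the end-stop line at column 313. Only a uniform hairline shadow shows between them, about 5 px where a 12 mm bar spans about 60 px. The robot is clear, so I'm handing in.

```bash
python3 -c "
from cell import manip
print(manip.close_job())"
```

```text
the job is handed in; nothing more can be done
None
```

The grey block is home and square in the fence corner, flush with the rail and the end stop to within about 1 mm by camera; I saw no other object disturbed, and handed the job in at about 20 s of the 54 s limit.

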